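Set the pen feeder to triangular barrels

ROBOT

A 6-joint arm with a two-finger parallel gripper is mounted at the origin on the work surface. World frame = base frame: x ahead of the robot, y to its left, z up, the work surface at z = 0. Lengths are in mm, angles in rad, forces in N, time in s.
With the tool pointing down it reaches from about 275 to 750 mm from the base axis. Payload 10.2 kg.
Tool frame: the origin (TCP) lies at the very end of the fingers, on their centre line; the grasp point (between the pads) lies 19 mm behind it; z points along the fingers, y is the line along which they close (so a half turn about z gives the same grasp; the last joint's range is limited). The gripper opens to 85 mm and grips with 20 to 120 N. Pads are 22 mm wide; open, the fingers measure 114 mm over their backs; the gripper's body (76 mm by 85 mm) begins 54 mm behind the grasp point. The pads swing forward as they close: fully open they stand 13 mm farther back than shut.
Start: joints at [-1.419, 0.313, 1.498, -0, 1.331, -0.223], TCP at [192.183, -488.566, 231.294] pointing down, gripper open.
Joint ranges: [-2.94, 2.94], [-0.97, 2.17], [0.19, 2.56], [-1.23, 4.37], [0.02, 3.11], [-2.88, 2.88]. Speed limits (rad/s): [2.39, 2.39, 3.01, 3.14, 3.14, 3.14].

INTERFACE

Orientations are given as a unit quaternion [w, x, y, z].
In Python, from rig import monitor, eyes, job gives the robot as it stands. The module is installed in compiled form; this text tells all that it offers.
- The arm moves only by the tool send_rows, never from a script. Its argument "targets" is one flat list of numbers, 7 for each row, row after row: the turn, a rotation vector about the tool's x, y, z in degrees, then the shift along the tool's x, y, z in units of 60 mm (1.0 is 60 mm), then the opening, from -1 (shut) to 1 (fully open), so that 0 is half open. A call has 1 to 5 rows; each row shifts and turns the commanded pose from where the row before left it, along the tool's axes as they then stand; what a row does not reach is not made up. A row lasts 1/8 s, in which the tool goes at most 62.5 mm and 10.7 degrees, less where a joint would pass 70% of its speed; a pose out of reach is approached as far as the arm can. A call is refused whole if a number of a shift passes 1 or a number of a turn 10.7, either way. A call with a gripper value outside its range is refused whole. The fingers move at their own pace and stop on an object; "newtons" is the grip in N (left out, the last holds). Time passes only in rows, so rows that do not move let the fingers close. It gives the time, the measured TCP pose, the force, the opening and the grip force at its end, in the units of the state.
- monitor.sense(): the state, without advancing time (a new reading comes with each control period).
- eyes.capture(name): name is "side" or "top" or "wrist"; returns a dict with "img" (480x640x3 uint8, red, green, blue), "K" (3x3 intrinsics, pixels), "R" (3x3) and "t" (3): a world point X has camera coordinates R X + t. Camera axes: x right, y down, z forward; pixel columns grow to the right and rows downward; lengths in mm; the calibration is good to about 2 mm. A picture is of the moment at which its call begins. There is no depth.
- job.finish_job(): hands the job in; it is judged then, once.
The state is a dict: "time_s": time; "joints": joint angles; "dq": joint speeds; "tau": joint torques, N m; "eef_pos": TCP position; "ee_rot": TCP orientation; "force": force on the tool from outside, world axes, zero at the start; "wrist_torque": the same for the moment, N m; "grip_width": opening from 0.0 (shut) to 1.0 (fully open); "grip_force": force on a finger pad.
Only numpy, scipy, OpenCV 4.12 (cv2) and the standard library are available. Lean on these libraries where they do the work, as an engineer would, in place of code of your own. Each camera call takes 0.05 s, during which the arm holds its last target. There are 200 camera calls.

TASK

Set the pen feeder for triangular barrels: with a fingertip, gently push the upright tab of the selector dial round until it points at the middle of the plate with the triangle, and let it rest there; only then press the button on the console all the way down and let it come back up. Push and press only, from the outside of the fingers: grip or lift nothing, do not shove hard, and leave the other things on the bench and the housing where they are.

Things in the scene. Friction and masses are not known exactly. Their poses are not given: they have to be found in the camera images.
- housing: Fixed white drum, 320 mm diameter, 50 mm tall, on the bench; carries the dial and the four plates. Origin at the centre of its underside, on the dial axis; its x points to the middle of the arc of plates, on the far side from the robot. Seen from above, the plates lie at -1.48, -0.78, 0.78 and 1.48 rad counter-clockwise from x; the tab starts within 0.25 rad of x and has stops at -1.9 and 1.9 rad.
- dial_center (a point): Point on the vertical axis of the dial at the top of the housing, 50 mm above the bench.
- selector: The turning aluminium disc with its one tab: 140 mm diameter, its top 62 mm above the bench, a low dome (44 mm diameter, 10 mm high) in the middle. Origin on the dial axis, 50 mm above the bench; z up, x along the tab, the way it points. Turns about z with steady friction (about 1.5 N at the tab), no clicks or spring; stays where it is left.
- tab_top (a point): Centre of the top of the tab, 77 mm from the dial axis, 102 mm above the bench. The tab is an upright dark steel lug on the disc, 46 mm long along the radius (54 to 100 mm from the axis), 14 mm thick, 62 to 102 mm above the bench; beyond 70 mm from the axis it overhangs the housing top.
- pointer (a point): Point on the line along which the tab points, 130 mm from the dial axis (30 mm beyond the end of the tab, in the air): straight over the middle of a plate when the tab points exactly at it. Turns with the tab.
- plate_round: Wrong plate. Fixed round aluminium plate, 50 mm diameter, 3 mm thick, lying on the housing top with its centre 130 mm from the dial axis; origin at the centre of its underside (50 mm above the bench). Which of the four places it has changes from start to start. On it stands a black raised emblem, 3.5 mm high: a disc, 34 mm diameter.
- plate_triangle: The wanted plate. Fixed round aluminium plate, 50 mm diameter, 3 mm thick, lying on the housing top with its centre 130 mm from the dial axis; origin at the centre of its underside (50 mm above the bench). Which of the four places it has changes from start to start. On it stands a black raised emblem, 3.5 mm high: an equilateral triangle with sides of about 40 mm.
- plate_square: Wrong plate. Fixed round aluminium plate, 50 mm diameter, 3 mm thick, lying on the housing top with its centre 130 mm from the dial axis; origin at the centre of its underside (50 mm above the bench). Which of the four places it has changes from start to start. On it stands a black raised emblem, 3.5 mm high: a square, 30 mm.
- plate_flat: Wrong plate. Fixed round aluminium plate, 50 mm diameter, 3 mm thick, lying on the housing top with its centre 130 mm from the dial axis; origin at the centre of its underside (50 mm above the bench). Which of the four places it has changes from start to start. On it stands a black raised emblem, 3.5 mm high: a narrow bar, 42 x 10 mm.
- console: Fixed grey console box, 120 x 100 x 45 mm, left or right of the dial, with the only button on its top; origin at the centre of its underside.
- enter_top (a point): Centre of the top face of the white push button on the console, 36 mm diameter, about 66 mm above the bench; pressed straight down. It moves with the button.
- enter (a joint): Travel of the button, m: 0 up, 0.006 fully down; its spring needs about 4 N at the bottom and brings it back.
- pen_tray: Loose open grey tray 170 x 110 x 40 mm full of orange pens, on the other side of the dial from the console; origin at the centre of its underside. Leave alone.
- gauge_plug: Loose brass plug, 24 mm diameter, 48 mm tall, standing on the housing top on the side near the robot, 103 to 117 mm from the dial axis, so its top is 98 mm above the bench; origin at the centre of its underside. Leave alone.
- glue: Loose white bottle, 52 mm diameter, 120 mm tall; origin at the centre of its underside. Leave alone.
- tape_roll: Loose ring of tape lying flat, 96 mm diameter, 24 mm tall; origin at the centre of its underside. Leave alone.
- cap_cup: Loose grey cup, 72 mm across the rim, 70 mm tall; origin at the centre of its underside. Leave alone.
- driver: Loose screwdriver about 180 mm long lying on the bench; origin on its underside. Leave alone.
Not all that is in view belongs to the job. Leave any green look-alike of the console alone.

How it is judged:
By the outcome, as a careful person would: the job done as asked, in the order asked, and still so for the second after the job is handed in, with the robot touching nothing.
It also fails if it takes over 59 s, if anything falls off the work surface, if the arm or the gripper's body presses on something with over 40 N, if the wrist force passes 120 N, or if a joint passes its speed limit or range.

## Working session

There is one attempt and no reset: what is moved stays moved. The work goes in short steps, Python scripts to look and compute and a tool call to move; the robot and the scene stay as the last step left them, time stands still between calls to the robot, and variables do not carry over. Pictures are saved under pics/ and viewed, at most 10 in all, crops included, and the job is handed in when it is done.

Besides the shell and the picture viewer there is one more tool, called as name(argument=value, ...) on one line, values as JSON. send_rows: Moves the arm, as the interface text tells. Its arguments: {"type":"object","properties":{"targets":{"type":"array","items":{"type":"number"}},"newtons":{"type":"number"}},"required":["targets"]}

```bash
mkdir -p pics; python3 - <<'E'
from rig import monitor, eyes
import cv2,pickle
d={}
for n in("top","side"):
    c=eyes.capture(n);d[n]=c;cv2.imwrite(f"pics/{n}0.png",c["img"][:,:,::-1]);print(n,c["K"].tolist(),c["R"].tolist(),c["t"])
pickle.dump(d,open("d0.pkl","wb"))
s=monitor.sense();print(s)
E
```

```text
top [[475.5750693513067, 0.0, 319.6242050220107], [0.0, 475.5750693513067, 240.11736253244732], [0.0, 0.0, 1.0]] [[-0.007512391427879439, -0.9999250313794775, -0.009669312063688769], [-0.9975153316919079, 0.008170941264713101, -0.06997427211791127], [0.07004803362420113, 0.009119612908412364, -0.9975019326526557]] [ -99.03960234  497.16647845 1241.76062012]
side [[564.1013426872262, 0.0, 319.9252542465647], [0.0, 564.1013426872262, 241.04793373467606], [0.0, 0.0, 1.0]] [[-0.8425764529024556, -0.5381504029612025, -0.021425797698366552], [-0.2519715498761094, 0.42904478935897516, -0.8674277530589761], [0.4759992217087621, -0.7254755078681897, -0.49710162785495343]] [ 333.82300272  248.32019516 1109.83101524]
{'time_s': 0.1, 'joints': array([-1.41941187e+00,  3.13380594e-01,  1.49834310e+00, -2.54235749e-06,
        1.33101749e+00, -2.23414875e-01]), 'dq': array([-0.00046847, -0.00165545, -0.00168398, -0.00184186,  0.00022442,
        0.00050561]), 'tau': array([ 1.95163644e-03, -4.12900507e+01, -2.60142678e+01, -2.61324876e-04,
        3.05982423e-03, -1.00144106e-06]), 'eef_pos': array([ 192.14061131, -488.3315917 ,  230.80597096]), 'ee_rot': array([-5.73938800e-04,  9.82491792e-01,  1.86304989e-01,  1.94440280e-05]), 'force': array([ 0.69453566, -0.32860731,  0.50397698]), 'wrist_torque': array([ 0.04628774, -0.00938323,  0.011888  ]), 'grip_force': 0.0, 'grip_width': 1.0006112862136678}
```

View pics/top0.png

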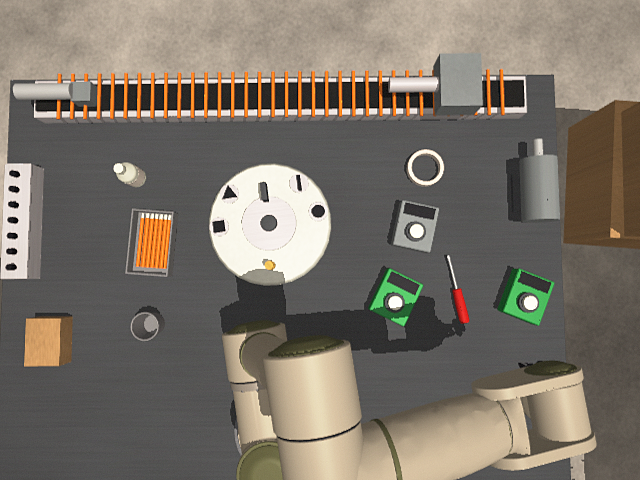

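View pics/side0.png

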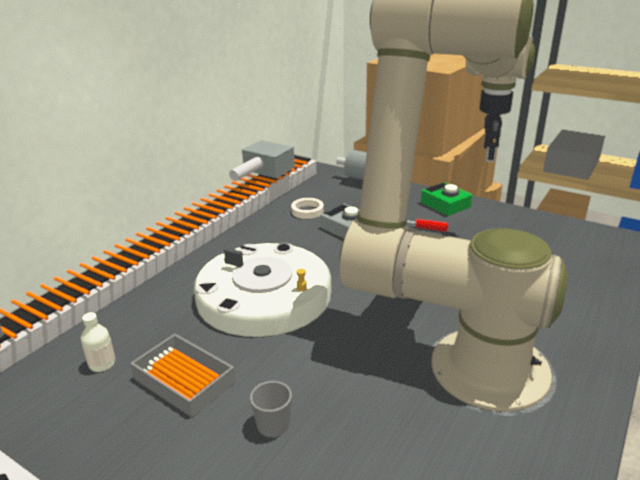

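The top view shows the triangle plate at (230,193), so it is in the +0.78 place. The tab is at (263,191), the dial centre near (269,223), the plug at (268,265), and the grey console's button at (416,231). The side view agrees. Next I'll measure these.

```bash
cat > h.py <<'E'
import numpy as np,cv2
def unproj(c,uv,z):
    K,R,t=[np.array(c[k],float) for k in("K","R","t")]
    d=R.T@np.linalg.inv(K)@np.array([*uv,1.]);o=-R.T@t
    return o+d*(z-o[2])/d[2]
def proj(c,X):
    p=c["K"]@(np.array(c["R"])@X+c["t"]);return p[:2]/p[2]
E
python3 - <<'E'
import pickle
from h import *
d=pickle.load(open("d0.pkl","rb"));c=d["top"];im=c["img"];g=im.min(2)
dark=(im.max(2)<90).astype(np.uint8)
n,l,s,ce=cv2.connectedComponentsWithStats(dark[150:290,200:340])
for i in range(1,n):
    if 15<s[i,4]<800: print("dark",ce[i]+[200,150],s[i],unproj(c,ce[i]+[200,150],56.5).round(1))
w=(g>150).astype(np.uint8)
n,l,s,ce=cv2.connectedComponentsWithStats(w)
for i in range(1,n):
    if s[i,4]>80: print("white",ce[i],s[i],unproj(c,ce[i],66).round(1))
# housing: fit visible white outline
i=1+np.argmax(s[1:,4]*((abs(ce[1:]-[269,223]).max(1)<15)))
ct=max(cv2.findContours((l==i).astype(np.uint8),0,cv2.CHAIN_APPROX_NONE)[0],key=len)[:,0]
P=np.array([unproj(c,p,50)[:2] for p in ct])
from scipy.optimize import least_squares
r=least_squares(lambda q:np.hypot(*(P-q[:2]).T)-q[2],[*P.mean(0),160],loss="soft_l1",f_scale=2);print("housing",r.x)
out=cv2.resize(im[150:300,200:350],(600,600),interpolation=cv2.INTER_CUBIC);cv2.imwrite("pics/crop.png",out[:,:,::-1])
E
```

```text
dark [242.30952381 153.4047619 ] [28  0 27  9 84] [721.3  96.1  56.5]
dark [298.58823529 182.43137255] [96 25  6 16 51] [643.6 -50.   56.5]
dark [263.93670886 191.46835443] [60 32  9 20 79] [620.8  39.7  56.5]
dark [228.64444444 193.21111111] [23 36 14 13 90] [617.1 131.1  56.5]
dark [317.784 210.664] [112  55  13  12 125] [569.6 -99.1  56.5]
dark [267.47560976 222.        ] [61 65 16 16 82] [541.4  30.5  56.5]
dark [218.51260504 225.90756303] [ 13  70  12  13 119] [532.4 156.7  56.5]
white [128.00605789  37.32488221] [  68    0  113   79 4457] [1032.2  397.    66. ]
white [199.359375  10.078125] [181   0  34  25 256] [1104.1  209.5   66. ]
white [410.25327801  37.0793361 ] [ 302    0  185   77 6025] [1023.6 -344.6   66. ]
white [211.78579481  60.29086809] [179  41  56  37 887] [967.3 175.4  66. ]
white [508.92253521  59.51173709] [489  41  35  34 426] [ 960.1 -599.6   66. ]
white [535.51574803  57.44488189] [524  40  28  34 254] [ 964.8 -668.7   66. ]
white [257.22222222  69.13450292] [245  59  24  18 171] [942.   56.3  66. ]
white [562.74342105  74.23684211] [553  64  21  19 152] [
[... 1188 characters left out ...]
1.    66. ]
white [241.52416357 359.03717472] [232 334  24  48 269] [196.1  94.4  66. ]
white [317.37159577 394.9270763 ] [ 281  350   72   89 4443] [107.1 -94.9  66. ]
white [549.74905466 408.44035751] [ 495  371   96   83 2909] [  71.4 -668.8   66. ]
white [258.16582915 418.12311558] [245 390  31  51 796] [51.4 52.4 66. ]
white [457.5325     454.18083333] [ 397  420  114   60 3600] [ -37.4 -438.5   66. ]
white [328.36267606 458.89688129] [ 298  432   58   48 1988] [ -47.5 -120.9   66. ]
white [552.61098398 455.62128146] [509 438  85  32 874] [ -41.8 -671.1   66. ]
white [378.99306759 471.16117851] [357 455  40  25 577] [ -77.2 -245.    66. ]
housing [539.9668143   25.21390171 154.00991309]
```

View pics/crop.png

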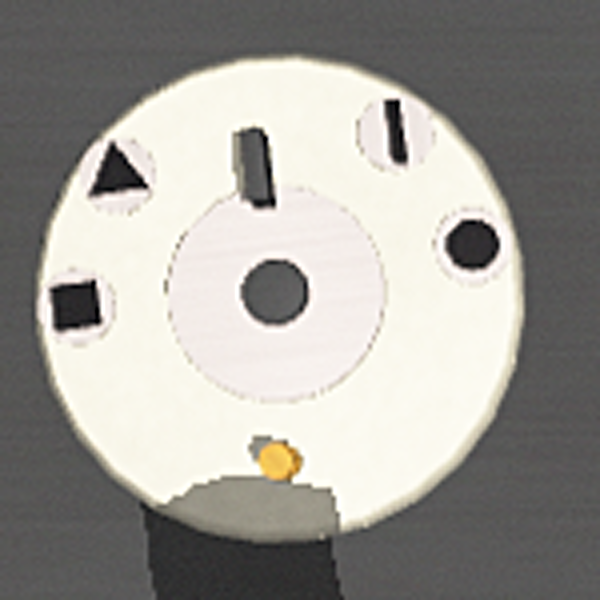

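The crop is a clear view of the dial. The plate centres in crop pixels are triangle (119,176), bar (396,133), disc (472,246) and square (77,307). The tab top is around (258,165), with its far end leaning slightly left.

```bash
python3 - <<'E'
import pickle
from h import *
from scipy.optimize import least_squares
d=pickle.load(open("d0.pkl","rb"));c=d["top"];im=c["img"]
f=lambda p:(np.array(p)+.5)/4-.5+[200,150]
pl=np.array([f(p) for p in[(472,246),(396,133),(119,176),(77,307)]])
em=np.array([[317.784,210.664],[298.588,182.43],[228.64,193.21],[218.51,225.91]])
a=np.array([-1.48,-.78,.78,1.48])
for px,z in((pl,53),(em,56.5)):
    P=np.array([unproj(c,p,z)[:2] for p in px])
    fn=lambda q:(P-q[:2]-130*np.c_[np.cos(a+q[2]),np.sin(a+q[2])]).ravel()
    r=least_squares(fn,[540,23,0]);print("fit",r.x,fn(r.x).round(1))
print("dial dome/disc",unproj(c,f((275,293)),62).round(1), "dome",unproj(c,f((275,292)),68).round(1))
# tab top face corners: brighter grey top face region
print("plug top",unproj(c,f((277,461)),98).round(1))
q=im[175:206,252:276].max(2)
print('\n'.join(' '.join('%3d'%v for v in r) for r in q))
# button
for z in(66,): print("btn",unproj(c,(416.4,230.5),z))
E
```

```text
fit [5.38487357e+02 2.69259868e+01 1.44852763e-01] [ 0.1  0.8 -0.   0.3 -0.1 -0.9  0.1 -0.2]
fit [5.39133937e+02 2.71201408e+01 1.45084304e-01] [ 0.1  0.1 -0.2 -0.  -0.2  0.1  0.3 -0.2]
dial dome/disc [538.5  27.6  62. ] dome [538.5  26.9  68. ]
plug top [430.4  22.1  98. ]
250 250 250 250 251 251 251 250 249 250 251 250 251 250 251 250 250 249 249 250 250 250 250 250
250 250 251 250 250 250 250 250 250 250 250 251 251 250 251 250 249 249 250 250 251 250 251 250
250 250 251 251 250 250 250 251 250 250 250 251 250 250 251 250 250 250 250 250 251 251 251 250
250 250 251 251 251 250 250 251 249 249 249 250 250 250 251 251 250 250 250 251 251 251 251 250
250 251 251 250 250 251 251 251 250 250 250 251 251 251 251 251 251 251 250 251 251 251 251 250
250 250 251 251 251 250 251 252 254 255 255 253 255 255 252 251 250 250 250 250 250 250 250 250
250 250 251 251 250 252 254 255 251 254 250 208 246 249 255 252 249 250 250 250 250 250 250 250
250 251 250 250 251 255 246 250 154 146  79  54  73 105 255 255 250 249 249 250 250 250 250 249
250 251 250 250 252 255 162 119  69  74  80  85  93  27 1
[... 1498 characters left out ...]
 216 246 255 151 116  76  76  78  80  85  34  55 255 252 247 246 246 246 245
253 239 214 215 246 248 248 253 213 215 156  47  24  28  29  29   0 255 250 243 244 243 242 243
241 216 246 248 247 246 246 248 252 255 253 114  50  50  91  93  73 255 247 242 241 243 243 242
217 244 246 243 242 243 244 244 244 247 255 221 198 194 219 220 207 250 247 244 244 244 243 244
243 245 243 243 244 243 245 244 244 246 247 252 255 255 255 252 252 248 245 245 244 245 246 246
246 245 245 244 244 244 245 244 244 245 245 246 247 247 248 248 247 246 246 247 246 247 246 246
243 245 244 245 246 246 244 246 246 246 246 246 246 246 246 246 246 246 245 245 245 245 245 245
btn [ 515.41845495 -349.56579647   66.        ]
```

```bash
cat >> h.py <<'E'
C=np.array([538.8,27.0]);YAW=.145;GOAL=.925
def tabmask(c,th,shape):
    u=np.array([np.cos(th),np.sin(th)]);n=np.array([-u[1],u[0]])
    pts=np.array([proj(c,np.r_[C+r*u+s*n,z]) for r in(54,100) for s in(-7,7) for z in(62,102)])
    m=np.zeros(shape,np.uint8)
    hull=cv2.convexHull(((pts+.5)*256-128).round().astype(np.int32))
    cv2.fillConvexPoly(m,hull,1,shift=8);return m
def tabangle(c,lo,hi,thr=130):
    im=c["img"].max(2);reg=(np.hypot(*(np.mgrid[:480,:640][::-1]-proj(c,np.r_[C,80.])[:,None,None]))<55)&(np.hypot(*(np.mgrid[:480,:640][::-1]-proj(c,np.r_[C,72.])[:,None,None]))>14)
    dk=(im<thr)&reg;T=np.arange(lo,hi,.005);s=[]
    for th in T:
        m=tabmask(c,th,im.shape)>0;ring=cv2.dilate(m.astype(np.uint8),np.ones((7,7)))>0
        s.append((dk&m).sum()/max(1,(m|(dk&ring)).sum()))
    s=np.array(s);k=s>s.max()-.06;return (T[k]*s[k]).sum()/s[k].sum(),s.max()
E
python3 - <<'E'
import pickle
from h import *
from rig import monitor
c=pickle.load(open("d0.pkl","rb"))["top"]
th,s=tabangle(c,-.3,.6);print(th,s)
u=np.array([np.cos(th),np.sin(th)]);n=np.array([-u[1],u[0]])
p=C+82*u-40*n;q=monitor.sense();pos=q["eef_pos"];print("pre",p,"yaw deg",np.degrees(th-.375))
d=np.r_[p,200]-pos;y=.375
X=np.array([np.cos(y),np.sin(y),0]);Y=np.array([np.sin(y),-np.cos(y),0])
print("units in current tool frame",d@X/60,d@Y/60,-d[2]/60)
E
```

```text
0.12994181531368615 0.8165680473372781
pre [625.2917516  -2.0375086] yaw deg -14.040799717663246
units in current tool frame 9.686110019515242 -4.897483119760575 0.5134328492579712
```

send_rows(targets=[0, 0, 0, 0.8, -0.4, 0, -1, 0, 0, 0, 0.8, -0.4, 0, -1, 0, 0, 0, 0.8, -0.4, 0, -1, 0, 0, 0, 0.8, -0.4, 0, -1, 0, 0, 0, 0.8, -0.4, 0, -1], newtons=20)

```text
time_s: 0.72
eef_pos: [372.5, -287.5, 231.2]
ee_rot: [-0.0, 0.983, 0.186, -0.0]
force: [-0.1, -1.3, 0.5]
grip_width: 0.001
grip_force: 0.0
```

send_rows(targets=[0, 0, 0, 0.8, -0.4, 0, -1, 0, 0, 0, 0.8, -0.4, 0, -1, 0, 0, 0, 0.8, -0.4, 0, -1, 0, 0, 7, 0.8, -0.4, 0, -1, 0, 0, 7, 0.8, -0.4, 0, -1])

```text
time_s: 1.35
eef_pos: [556.5, -92.5, 231.2]
ee_rot: [-0.0, 0.998, 0.063, -0.0]
force: [1.1, 0.3, 1.3]
grip_width: 0.0
grip_force: 0.0
```

```bash
cat >> h.py <<'E'
def togo(s,p,yaw):
    from scipy.spatial.transform import Rotation as Ro
    w,x,y,z=s["ee_rot"];R=Ro.from_quat([x,y,z,w]).as_matrix()
    T=np.array([[np.cos(yaw),np.sin(yaw),0],[np.sin(yaw),-np.cos(yaw),0],[0,0,-1]])
    print("t",s["time_s"],"pos",s["eef_pos"].round(1),"F",s["force"].round(1),"width",round(s["grip_width"],2))
    print("turn deg",np.degrees(Ro.from_matrix(R.T@T).as_rotvec()).round(2),"shift now-frame",(R.T@(np.array(p)-s["eef_pos"])/60).round(3),"goal-frame",(T.T@(np.array(p)-s["eef_pos"])/60).round(3))
def tabpose(th,r,off,z):
    u=np.array([np.cos(th),np.sin(th)]);n=np.array([-u[1],u[0]]);return np.r_[C+r*u-off*n,z],th
E
python3 - <<'E'
from h import *
from rig import monitor
togo(monitor.sense(),*tabpose(.13,82,40,200))
E
```

```text
t 1.35 pos [556.5 -92.5 231.2] F [1.1 0.3 1.3] width 0.0
turn deg [-0.01  0.02 -0.19] shift now-frame [ 1.329 -1.351  0.519] goal-frame [ 1.333 -1.346  0.519]
```

send_rows(targets=[0, 0, 0, 0.66, -0.67, 0, -1, 0, 0, 0, 0.67, -0.68, 0.2, -1, 0, 0, 0, 0, 0, 0.7, -1, 0, 0, 0, 0, 0, 0.6, -1, 0, 0, 0, 0, 0, 0, -1])

```text
time_s: 1.98
eef_pos: [622.8, -3.2, 138.6]
ee_rot: [-0.001, 0.998, 0.065, -0.003]
force: [-0.0, -0.2, 0.3]
grip_width: -0.001
grip_force: 0.0
```

```bash
python3 - <<'E'
from h import *
from rig import monitor,eyes
togo(monitor.sense(),*tabpose(.13,82,40,80))
c=eyes.capture("wrist");cv2.imwrite("pics/w1.png",c["img"][:,:,::-1])
c=eyes.capture("side");print(proj(c,tabpose(.13,77,0,102)[0]));i=c["img"][180:360,160:400];cv2.imwrite("pics/s1.png",cv2.resize(i,None,fx=3,fy=3)[:,:,::-1])
E
```

```text
t 1.975 pos [622.8  -3.2 138.6] F [-0.  -0.2  0.3] width -0.0
turn deg [-0.11  0.33  0.03] shift now-frame [ 0.049 -0.011  0.977] goal-frame [ 0.043 -0.013  0.977]
[231.9857024  249.86382327]
```

View pics/s1.png

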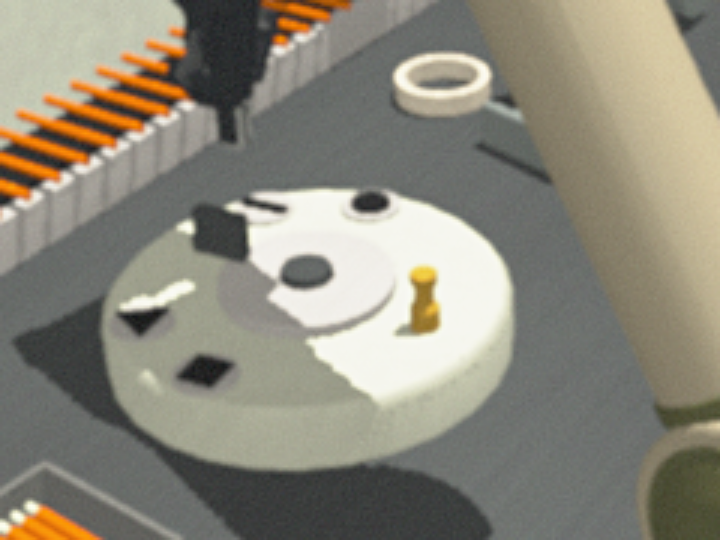

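The side view shows the closed fingertip at crop (238,148), above and on the robot's right side of the tab at (220,232). The plug is clear of it. I'll lower the fingertip.

send_rows(targets=[0, 0, 0, 0.04, 0, 0.5, -1, 0, 0, 0, 0, 0, 0.48, -1, 0, 0, 0, 0, -0.1, 0, -1, 0, 0, 0, 0, -0.1, 0, -1, 0, 0, 0, 0, -0.05, 0, -1])

```text
time_s: 2.7
eef_pos: [625.3, 12.2, 84.4]
ee_rot: [0.0, 0.998, 0.065, 0.001]
force: [-0.3, -0.5, 0.0]
grip_width: -0.001
grip_force: 0.0
```

```bash
python3 - <<'E'
from h import *
from rig import monitor,eyes
togo(monitor.sense(),*tabpose(.13,82,21.5,80))
E
```

```text
t 2.7 pos [625.3  12.2  84.4] F [-0.3 -0.5  0. ] width -0.0
turn deg [ 0.04 -0.16  0.06] shift now-frame [-0.032 -0.073  0.073] goal-frame [-0.032 -0.073  0.073]
```

send_rows(targets=[0, 0, 0, -0.03, -0.07, 0.05, -1, 0, 0, -2.9, 0.016, -0.068, 0, -1, 0, 0, -2.9, 0.016, -0.068, 0, -1, 0, 0, -2.9, 0.016, -0.068, 0, -1, 0, 0, -2.9, 0.016, -0.068, 0, -1])

```text
time_s: 3.32
eef_pos: [622.7, 32.3, 79.8]
ee_rot: [0.0, 0.986, 0.166, 0.0]
force: [-0.0, -1.8, 1.3]
grip_width: 0.001
grip_force: 0.8
```

send_rows(targets=[0, 0, -2.9, 0.016, -0.068, 0, -1, 0, 0, -2.9, 0.016, -0.068, 0, -1, 0, 0, -2.9, 0.016, -0.068, 0, -1, 0, 0, -2.9, 0.016, -0.068, 0, -1, 0, 0, 0, 0, 0, 0, -1])

```text
time_s: 3.95
eef_pos: [619.7, 49.1, 79.7]
ee_rot: [0.0, 0.964, 0.264, 0.0]
force: [0.7, 0.7, 0.7]
grip_width: -0.001
grip_force: 0.0
```

```bash
python3 - <<'E'
from h import *
from rig import monitor,eyes
togo(monitor.sense(),*tabpose(.13+8*.0506,82,21.5,80))
c=eyes.capture("top")
p=proj(c,np.r_[C,70]).round().astype(int);print(p,tabangle(c,.1,1.1))
cv2.imwrite("pics/t2.png",cv2.resize(c["img"][150:300,200:350],(600,600),interpolation=2)[:,:,::-1])
E
```

```text
t 3.95 pos [619.7  49.1  79.7] F [0.7 0.7 0.7] width -0.0
turn deg [ 0.01 -0.01  0.02] shift now-frame [ 0.019 -0.013 -0.005] goal-frame [ 0.019 -0.013 -0.005]
[268 222] (np.float64(0.11456017517942159), np.float64(0.468))
```

View pics/t2.png

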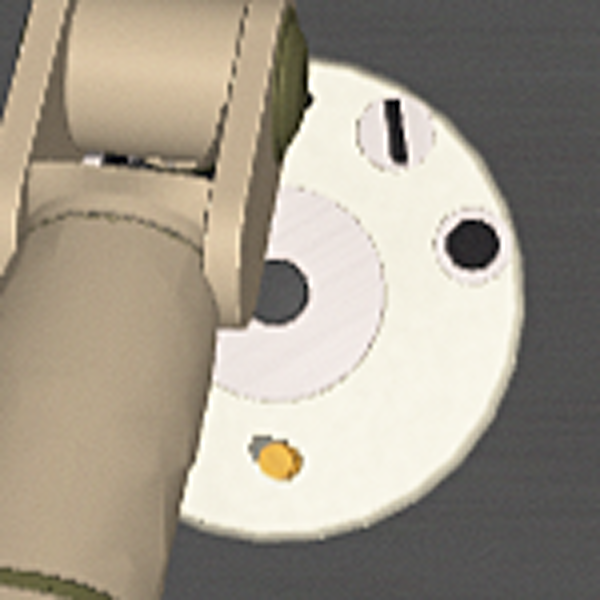

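The arm hides the tab in the top view, and only the plug and right-hand plates show. I'll push most of the remaining way, then back off and measure.

send_rows(targets=[0, 0, -2.9, 0.02, -0.07, 0, -1, 0, 0, -2.9, 0.018, -0.069, 0, -1, 0, 0, -2.9, 0.018, -0.068, 0, -1, 0, 0, -2.9, 0.018, -0.068, 0, -1, 0, 0, -2.9, 0.016, -0.068, 0, -1])

```text
time_s: 4.62
eef_pos: [612.0, 68.3, 79.6]
ee_rot: [0.0, 0.923, 0.384, 0.0]
force: [-0.2, -0.9, -0.5]
grip_width: 0.001
grip_force: 0.7
```

send_rows(targets=[0, 0, -2.9, 0.016, -0.068, 0, -1, 0, 0, 0, 0, 0, 0, -1, 0, 0, 0, 0, 0, 0, -1])

```text
time_s: 5.0
eef_pos: [609.7, 72.0, 79.5]
ee_rot: [-0.0, 0.914, 0.407, 0.0]
force: [-0.9, 0.0, 0.5]
grip_width: 0.002
grip_force: 0.0
```

```bash
python3 - <<'E'
from h import *
from rig import monitor,eyes
togo(monitor.sense(),*tabpose(.13+14*.0506,82,21.5,80))
c=eyes.capture("side");p=proj(c,np.r_[C,62.]);print("dial px",p)
i=c["img"][200:350,170:370];cv2.imwrite("pics/s3.png",cv2.resize(i,None,fx=4,fy=4,interpolation=2)[:,:,::-1])
for th in(.8,.84,.88,.925): print(th,[proj(c,tabpose(th,r,0,102)[0]).round(1).tolist() for r in(54,100)])
E
```

```text
t 5.0 pos [609.7  72.   79.5] F [-0.9  0.   0.5] width 0.0
turn deg [-0.01 -0.01 -0.05] shift now-frame [ 0.018 -0.019 -0.008] goal-frame [ 0.018 -0.019 -0.008]
dial px [261.61754024 271.21082145]
0.8 [[236.8, 259.8], [216.5, 262.6]]
0.84 [[236.9, 260.3], [216.7, 263.5]]
0.88 [[237.1, 260.8], [216.9, 264.4]]
0.925 [[237.3, 261.3], [217.3, 265.4]]
```

View pics/s3.png

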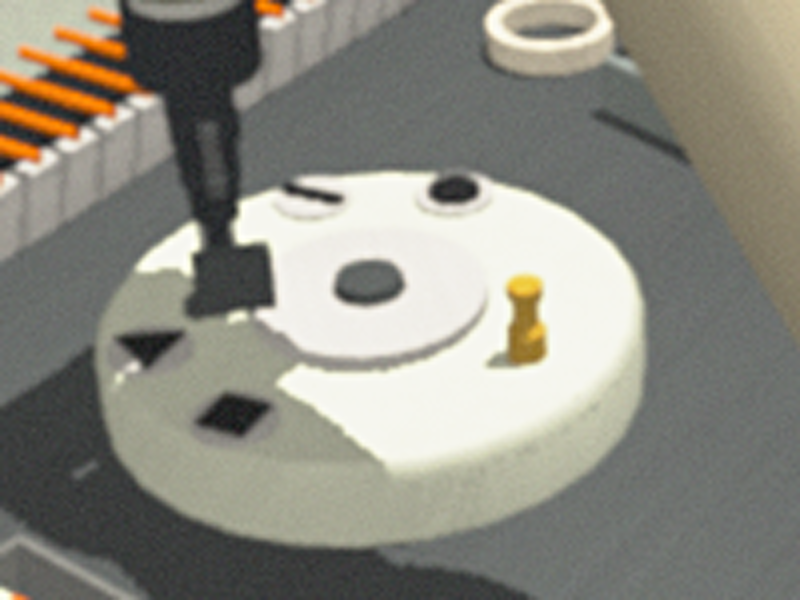

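The side view shows the fingertip behind the tab, which now stands at crop (230,280) just short of the triangle at (150,345). I'll back off for a top measurement.

send_rows(targets=[0, 0, 0, 0, 0.3, 0, -1, 0, 0, 0, 0, 0.3, -0.6, -1, 0, 0, 0, 0, 0, -0.8, -1, 0, 0, 0, -0.8, 0.4, -0.1, -1, 0, 0, 0, -0.8, 0.4, 0, -1])

```text
time_s: 5.68
eef_pos: [607.9, -56.5, 170.4]
ee_rot: [0.001, 0.913, 0.407, 0.001]
force: [-0.0, -0.5, -1.3]
grip_width: -0.003
grip_force: 0.0
```

send_rows(targets=[0, 0, 0, -0.8, 0.4, 0, -1, 0, 0, 0, -0.8, 0.4, 0, -1, 0, 0, 0, -0.8, 0.4, 0, -1, 0, 0, 0, 0, 0, 0, -1])

```text
time_s: 6.18
eef_pos: [564.4, -213.9, 169.3]
ee_rot: [0.0, 0.914, 0.405, -0.0]
force: [0.3, -0.3, 0.9]
grip_width: 0.002
grip_force: 0.0
```

```bash
python3 - <<'E'
from h import *
from rig import monitor,eyes
togo(monitor.sense(),*tabpose(.84,82,40,160))
c=eyes.capture("top");print([tabangle(c,.5,1.2,t) for t in(100,130,150)])
cv2.imwrite("pics/t3.png",cv2.resize(c["img"][150:300,200:350],(600,600),interpolation=2)[:,:,::-1])
E
```

```text
t 6.175 pos [ 564.4 -213.9  169.3] F [ 0.3 -0.3  0.9] width 0.0
turn deg [ 0.    0.02 -0.37] shift now-frame [ 4.057 -2.357  0.154] goal-frame [ 4.072 -2.331  0.156]
[(np.float64(0.8328499424452257), np.float64(0.6973684210526315)), (np.float64(0.8326520623526973), np.float64(0.7267080745341615)), (np.float64(0.8374520403438492), np.float64(0.7515527950310559))]
```

View pics/t3.png

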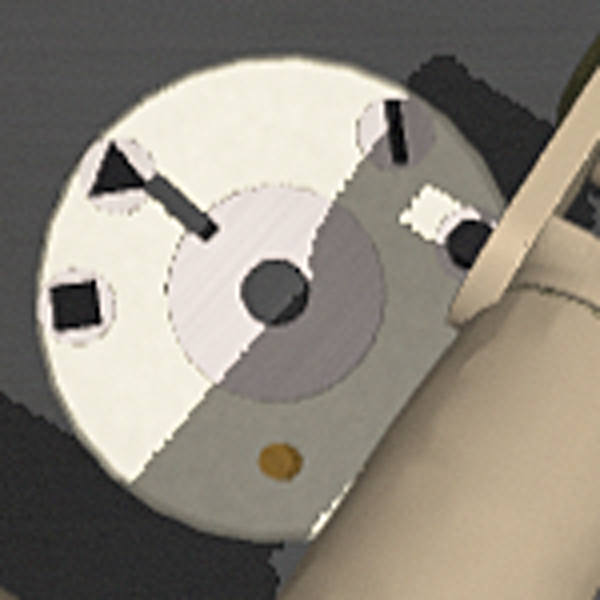

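The top view shows the tab from (152,178) to (210,238) in crop pixels, pointing just past the right side of the triangle plate (119,176). The plug has not moved. I'll refine the angle and plan the last nudge.

```bash
cat >> h.py <<'E'
def tabangle2(c,th0):
    "direction of the tab's top-face pixels about the axis (z=102)"
    im=c["img"].max(2);m=cv2.dilate(tabmask(c,th0,im.shape),np.ones((5,5)))>0
    ys,xs=np.nonzero(m&(im>60)&(im<118))
    P=np.array([unproj(c,p,102)[:2] for p in zip(xs,ys)])-C
    r=np.hypot(*P.T);k=(r>60)&(r<92);a=np.arctan2(P[k,1],P[k,0]);return np.median(a),a.mean(),k.sum()
E
python3 - <<'E'
import pickle
from h import *
from rig import monitor,eyes
print(tabangle2(pickle.load(open("d0.pkl","rb"))["top"],.13))
c=eyes.capture("top");print(tabangle2(c,.833))
P=np.array([609.7,72.0])-C
for th in(.825,.833,.84):
    u=np.array([np.cos(th),np.sin(th)]);print(th,P@u,P@[-u[1],u[0]])
togo(monitor.sense(),*tabpose(.838,82,45,160))
E
```

```text
(np.float64(0.12241342092961517), np.float64(0.12168677627166118), np.int64(77))
(np.float64(0.8378306832539746), np.float64(0.8375247794706733), np.int64(71))
0.825 81.16433906382635 -21.544374308209687
0.833 80.98938866281003 -22.1929926784179
0.84 80.83205475083747 -22.75937004307513
t 6.275 pos [ 565.3 -210.7  169.4] F [ 0.3  0.7 -0.1] width 0.0
turn deg [-0.02 -0.02 -0.02] shift now-frame [ 4.014 -2.23   0.159] goal-frame [ 4.015 -2.229  0.157]
```

send_rows(targets=[0, 0, 0, 0.8, -0.45, 0, -1, 0, 0, 0, 0.8, -0.45, 0, -1, 0, 0, 0, 0.8, -0.45, 0, -1, 0, 0, 0, 0.8, -0.44, 0.1, -1, 0, 0, 0, 0.81, -0.44, 0, -1])

```text
time_s: 6.9
eef_pos: [626.4, 61.3, 163.2]
ee_rot: [-0.0, 0.913, 0.408, -0.0]
force: [0.9, -0.8, 1.1]
grip_width: 0.006
grip_force: 0.0
```

send_rows(targets=[0, 0, 0, 0, 0, 0.4, -1, 0, 0, 0, 0, 0, 0.5, -1, 0, 0, 0, 0, 0, 0.45, -1, 0, 0, 0, 0, 0, 0, -1])

```text
time_s: 7.4
eef_pos: [625.4, 59.3, 80.8]
ee_rot: [-0.001, 0.913, 0.408, -0.002]
force: [-0.1, -0.6, -0.0]
grip_width: 0.001
grip_force: 0.0
```

```bash
python3 - <<'E'
from h import *
from rig import monitor,eyes
togo(monitor.sense(),*tabpose(.838,82,26,80))
togo(monitor.sense(),*tabpose(.925,82,22.3,80))
E
```

```text
t 7.4 pos [625.4  59.3  80.8] F [-0.1 -0.6 -0. ] width 0.0
turn deg [-0.19  0.13  0.15] shift now-frame [ 0.002 -0.279  0.014] goal-frame [ 0.001 -0.279  0.014]
t 7.4 pos [625.4  59.3  80.8] F [-0.1 -0.6 -0. ] width 0.0
turn deg [-0.2   0.12 -4.84] shift now-frame [ 0.03  -0.461  0.015] goal-frame [ 0.068 -0.456  0.014]
```

send_rows(targets=[0, 0, -4.85, 0.07, -0.1, 0, -1, 0, 0, 0, 0, -0.1, 0, -1, 0, 0, 0, 0, -0.08, 0, -1, 0, 0, 0, 0, -0.05, 0, -1, 0, 0, 0, 0, -0.05, 0, -1])

```text
time_s: 8.02
eef_pos: [611.5, 75.0, 82.7]
ee_rot: [0.0, 0.895, 0.445, 0.0]
force: [1.3, -0.6, 0.4]
grip_width: -0.004
grip_force: 0.8
```

send_rows(targets=[0, 0, 0, 0, -0.05, 0, -1, 0, 0, 0, 0, -0.03, 0, -1, 0, 0, 0, 0, 0, 0, -1, 0, 0, 0, 0, 0, 0, -1])

```text
time_s: 8.52
eef_pos: [607.6, 77.8, 82.4]
ee_rot: [-0.0, 0.895, 0.446, -0.0]
force: [-0.4, -0.8, 0.6]
grip_width: -0.003
grip_force: 0.2
```

```bash
python3 - <<'E'
from h import *
from rig import monitor,eyes
togo(monitor.sense(),*tabpose(.925,82,22.3,80))
E
```

```text
t 8.525 pos [607.6  77.8  82.4] F [-0.4 -0.8  0.6] width -0.0
turn deg [-0.02  0.02 -0.07] shift now-frame [ 0.    -0.034  0.04 ] goal-frame [ 0.    -0.034  0.04 ]
```

send_rows(targets=[0, 0, 0, 0, -0.02, 0, -1, 0, 0, 0, 0, -0.015, 0, -1, 0, 0, 0, 0, 0, 0, -1])

```text
time_s: 8.9
eef_pos: [606.0, 79.2, 82.5]
ee_rot: [-0.0, 0.895, 0.446, -0.0]
force: [1.2, 0.3, 0.6]
grip_width: -0.002
grip_force: 0.5
```

send_rows(targets=[0, 0, 0, 0, 0.2, 0, -1, 0, 0, 0, 0, 0.4, -0.6, -1, 0, 0, 0, 0, 0, -0.8, -1, 0, 0, 0, -0.8, 0.4, -0.1, -1, 0, 0, 0, -0.8, 0.4, 0, -1])

```text
time_s: 9.52
eef_pos: [615.4, -49.7, 173.4]
ee_rot: [0.001, 0.895, 0.446, 0.001]
force: [0.6, -0.3, -0.5]
grip_width: -0.001
grip_force: 0.0
```

send_rows(targets=[0, 0, 0, -0.8, 0.3, 0, -1, 0, 0, 0, -0.8, 0.3, 0, -1, 0, 0, 0, -0.8, 0.3, 0, -1, 0, 0, 0, -0.8, 0.3, 0, -1, 0, 0, 0, 0, 0, 0, -1])

```text
time_s: 10.15
eef_pos: [555.8, -248.2, 172.3]
ee_rot: [-0.0, 0.896, 0.444, -0.0]
force: [-0.8, 0.1, -0.4]
grip_width: 0.002
grip_force: 0.0
```

```bash
python3 - <<'E'
from h import *
from rig import monitor,eyes
togo(monitor.sense(),[515.4,-349.5,160],.375)
c=eyes.capture("top");print([tabangle(c,.6,1.3,t) for t in(100,130,150)],[tabangle2(c,t) for t in(.9,.92,.94)])
cv2.imwrite("pics/t4.png",cv2.resize(c["img"][150:300,200:350],(600,600),interpolation=2)[:,:,::-1])
E
```

```text
t 10.15 pos [ 555.8 -248.2  172.3] F [-0.8  0.1 -0.4] width 0.0
turn deg [-1.000e-02  3.000e-02  3.117e+01] shift now-frame [-1.75   0.488  0.205] goal-frame [-1.245  1.323  0.205]
[(np.float64(0.9201543900972462), np.float64(0.6604938271604939)), (np.float64(0.9225141627168035), np.float64(0.7116564417177914)), (np.float64(0.9200929652092956), np.float64(0.7177914110429447))] [(np.float64(0.9265153444255809), np.float64(0.9257220774885843), np.int64(65)), (np.float64(0.9265153444255809), np.float64(0.9257220774885843), np.int64(65)), (np.float64(0.9265153444255809), np.float64(0.9257220774885843), np.int64(65))]
```

View pics/t4.png

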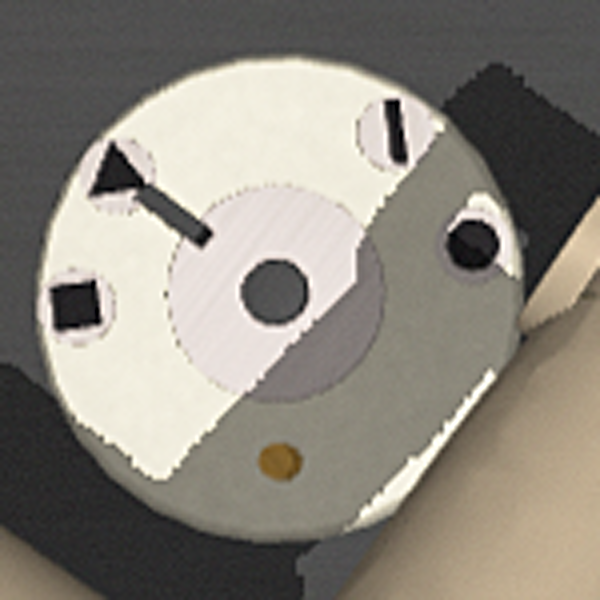

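The tab measures 0.92 to 0.926 rad against a goal of 0.925. In the picture it points at the triangle (119,176), and the plug is undisturbed. Next is the button.

send_rows(targets=[0, 0, 0, -0.6, 0.16, 0, -1, 0, 0, 0, -0.6, 0.16, 0, -1, 0, 0, 0, -0.55, 0.17, 0, -1, 0, 0, 0, 0, 0, 0.5, -1, 0, 0, 0, 0, 0, 0, -1])

```text
time_s: 10.82
eef_pos: [516.8, -344.7, 140.6]
ee_rot: [-0.002, 0.895, 0.446, -0.001]
force: [0.2, 0.2, 0.2]
grip_width: 0.007
grip_force: 0.0
```

```bash
python3 - <<'E'
from h import *
from rig import monitor,eyes
from math import atan2
s=monitor.sense();togo(s,[515.4,-349.5,72],.92)
c=eyes.capture("wrist");print(proj(c,np.array([515.4,-349.5,66])))
cv2.imwrite("pics/w5.png",c["img"][:,:,::-1])
E
```

```text
t 10.825 pos [ 516.8 -344.7  140.6] F [0.2 0.2 0.2] width 0.01
turn deg [-0.26 -0.05  0.26] shift now-frame [-0.078  0.035  1.143] goal-frame [-0.077  0.03   1.143]
[327.9444871  257.03593544]
```

View pics/w5.png

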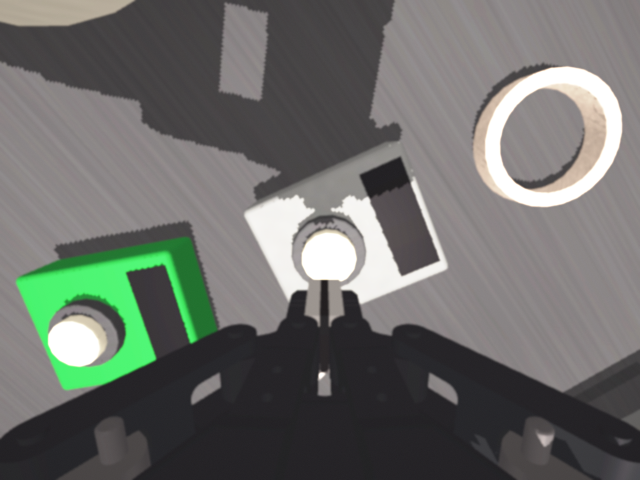

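The wrist view shows the grey console's button at (328,257), matching the predicted position. The green look-alike is off to the left. I'll lower to just above the button.

send_rows(targets=[0, 0, 0, -0.075, 0.03, 0.4, -1, 0, 0, 0, 0, 0, 0.4, -1, 0, 0, 0, 0, 0, 0.3, -1, 0, 0, 0, 0, 0, 0, -1, 0, 0, 0, 0, 0, 0, -1])

```text
time_s: 11.5
eef_pos: [516.4, -351.1, 77.8]
ee_rot: [0.001, 0.895, 0.446, 0.0]
force: [0.3, -0.0, -0.2]
grip_width: 0.0
grip_force: 0.0
```

send_rows(targets=[0, 0, 0, 0, 0, 0.05, -1, 0, 0, 0, 0, 0, 0.05, -1, 0, 0, 0, 0, 0, 0.04, -1, 0, 0, 0, 0, 0, 0, -1])

```text
time_s: 12.0
eef_pos: [515.6, -350.8, 67.9]
ee_rot: [-0.0, 0.895, 0.446, -0.0]
force: [-0.3, 0.2, -0.3]
grip_width: -0.003
grip_force: 0.0
```

Now I'll press it slowly.

send_rows(targets=[0, 0, 0, 0, 0, 0.04, -1, 0, 0, 0, 0, 0, 0.04, -1, 0, 0, 0, 0, 0, 0.03, -1, 0, 0, 0, 0, 0, 0, -1])

```text
time_s: 12.5
eef_pos: [515.9, -351.0, 61.7]
ee_rot: [0.0, 0.895, 0.446, 0.0]
force: [-0.5, 0.1, 3.0]
grip_width: 0.002
grip_force: 1.8
```

send_rows(targets=[0, 0, 0, 0, 0, 0.03, -1, 0, 0, 0, 0, 0, 0.03, -1, 0, 0, 0, 0, 0, 0, -1])

```text
time_s: 12.88
eef_pos: [516.0, -351.1, 60.7]
ee_rot: [0.001, 0.895, 0.446, 0.0]
force: [-7.1, 4.9, 22.9]
grip_width: -0.004
grip_force: 11.6
```

The force jumped to 23 N, so the button is at its stop. I'll release it.

send_rows(targets=[0, 0, 0, 0, 0, -0.1, -1, 0, 0, 0, 0, 0, -0.3, -1, 0, 0, 0, 0, 0, -0.8, -1, 0, 0, 0, -0.4, 0.4, -0.6, -1, 0, 0, 0, -0.5, 0.5, 0, -1])

```text
time_s: 13.5
eef_pos: [527.4, -427.7, 170.6]
ee_rot: [0.003, 0.895, 0.446, 0.001]
force: [0.2, -1.3, -0.4]
grip_width: 0.001
grip_force: 0.0
```

send_rows(targets=[0, 0, 0, -0.5, 0.5, 0, -1, 0, 0, 0, 0, 0, 0, -1, 0, 0, 0, 0, 0, 0, -1])

```text
time_s: 13.88
eef_pos: [532.1, -467.9, 165.9]
ee_rot: [-0.0, 0.895, 0.446, 0.0]
force: [-0.1, -0.3, 0.0]
grip_width: 0.003
grip_force: 0.0
```

```bash
python3 - <<'E'
from h import *
from rig import monitor,eyes
togo(monitor.sense(),[515.4,-349.5,160],.92)
c=eyes.capture("top");print([tabangle(c,.6,1.3,t) for t in(100,130,150)],tabangle2(c,.92))
cv2.imwrite("pics/t6.png",c["img"][:,:,::-1])
E
```

```text
t 13.875 pos [ 532.1 -467.9  165.9] F [-0.1 -0.3  0. ] width 0.0
turn deg [-0.04 -0.02  0.22] shift now-frame [ 1.407 -1.412  0.101] goal-frame [ 1.401 -1.417  0.099]
[(np.float64(0.9201543900972462), np.float64(0.6604938271604939)), (np.float64(0.9225141627168035), np.float64(0.7116564417177914)), (np.float64(0.9200929652092956), np.float64(0.7177914110429447))] (np.float64(0.9260000721307625), np.float64(0.9243903896971508), np.int64(66))
```

View pics/t6.png

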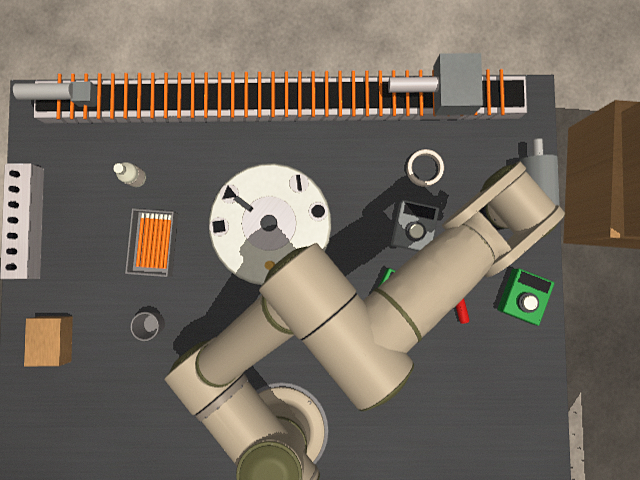

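The tab still points at the triangle (230,193). The button at (416,231) is clear of the gripper and everything visible is where it was, so I'm handing the job in.

```bash
python3 -c "
from rig import job
print(job.finish_job())"
```

```text
the job is handed in; nothing more can be done
None
```

The dial tab points at the triangle plate (measured 0.92–0.926 rad against a goal of 0.925), the button was then pressed to its stop and released, and the job was handed in at about 14 s with nothing else seen to move.

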